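# Clear the force stand and zero its peak pointer

## Robot

A 7-joint arm with a two-finger parallel gripper is mounted at the origin on the work surface. World frame = base frame: x ahead of the robot, y to its left, z up, the work surface at z = 0. Lengths are in m, angles in rad, forces in N, time in s.
With the tool pointing down it reaches from about 0.425 to 0.925 m from the base axis. Payload 6.8 kg.
Tool frame: the origin (TCP) lies between the finger pads, 19 mm behind the fingertips; this is the grasp point; z points along the fingers, y is the line along which they close (so a half turn about z gives the same grasp; the last joint's range is limited). The gripper opens to 85 mm and grips with 20 to 120 N. Pads are 22 mm wide; open, the fingers measure 114 mm over their backs; the gripper's body (76 mm by 85 mm) begins 54 mm behind the grasp point. The pads swing forward as they close: fully open they stand 13 mm farther back than shut.
Start: joints at [1.074, 0.477, 0.022, 1.555, -0.011, 1.109, -0.083], TCP at [0.256, -0.625, 0.25] pointing down, gripper open.
Joint ranges: [-2.96, 2.96], [-0.34, 2.1], [-1.41, 1.46], [0.24, 2.44], [-1.37, 4.51], [0.17, 1.92], [-2.96, 2.96]. Speed limits (rad/s): [2.39, 2.39, 3.14, 3.14, 3.14, 3.14, 3.14].

## Interface

Orientations are given as a unit quaternion [w, x, y, z].
In Python, from station import bot gives the robot as it stands.
- The arm moves only by the tool send_rows, never from a script. Its argument "deltas" is text: rows parted by semicolons, each of 4 numbers parted by spaces: the shift along the tool's x, y, z in m, then the turn about the tool's z in degrees. In form: x y z spin; .... A call has 1 to 5 rows; each row is the pose to reach, as a shift and turn from the pose commanded when the call began, along the tool's axes at that moment; what a row does not reach only later rows make up. A row lasts 1/10 s, in which the tool goes at most 50 mm and 8.59 degrees, less where a joint would pass 70% of its speed; a pose out of reach is approached as far as the arm can. A call with a gripper value outside its range is refused whole. "claw" is the opening, from 0 (shut) to 1 (fully open), set as the call begins (left out, the last holds). The fingers move at their own pace and stop on an object; "force" is the grip in N (left out, the last holds). Time passes only in rows, so rows that repeat a pose let the fingers close. It gives the time, the measured TCP pose, the force, the opening and the grip force at its end, in the units of the state.
- bot.get_obs(): the state, without advancing time (a new reading comes with each control period).
- bot.read_camera(name): name is "side" or "top"; returns a dict with "img" (400x640x3 uint8, red, green, blue), "depth" (400x640 float32, m along the optical axis (not along the pixel's ray), 0 where there is no reading), "fx", "fy", "cx", "cy" (pixels), "camera_from_world" (4x4, takes a point from world to camera coordinates). Camera axes: x right, y up, looking along -z (the intrinsics and any distortion apply to the point x, -y, -z); pixel columns grow to the right and rows downward; lengths in m; the calibration is good to about 2 mm. A picture is of the moment at which its call begins.
- bot.hand_in(): hands the job in; it is judged then, once.
Trained networks look in a picture, given as the dict that the camera call returned (one of the last four; its "shot" number tells which), for a name from the list of things; names that differ only in an ending like _2 or _b are one class to them, and where a whole thing is asked for, a point or a joint stands for the part that bears it (a point fixed in the world has none). Each returns a list of dicts, best first, with "confidence" (0 to 1); they miss things now and then, are a little off and sometimes report something else, mostly with a low value. They report only what shows in the picture. A call takes as long as a camera call. They do not tell look-alikes from the thing itself.
- bot.masks_of(picture, query): "mask" (400x640 bool, what is visible of it).
- bot.landmark_of(picture, query): "xyz" ([x, y, z] in m, in world coordinates, good to about 4 mm: a listed point, or the origin of a listed thing).
The state is a dict: "t": time; "q": joint angles; "joint_vel": joint speeds; "joint_torque": joint torques, N m; "eef_pos": TCP position; "tool_rot": TCP orientation; "contact_force": force on the tool from outside, world axes, zero at the start; "torque": the same for the moment, N m; "gripper_width": opening from 0.0 (shut) to 1.0 (fully open); "grasp_force": force on a finger pad.
Only numpy, scipy, OpenCV 4.12 (cv2) and the standard library are available. Lean on these libraries where they do the work, as an engineer would, in place of code of your own. Each camera call takes 0.05 s, during which the arm holds its last target. There are 200 camera calls.

## Task

The push test of the printed link in the force stand is finished. Throw the stand's lever fully over to its far stop to take the load off; then turn the knob of the peak pointer back to its zero stop, and lay the tested link flat on the tray in the gap between the other two. Leave the three links as one straight, evenly spaced row, each square to the tray's back rim (the one away from the robot) with its end up against it, and leave the other things on the bench where they are.

Things in the scene. Friction and masses are not known exactly. Their poses are not given: they have to be found in the camera images.
- stand: Force stand fixed to the bench: pale grey-green bed 435 (y) x 150 mm with two steel rods along y. Origin on the bench, 18 mm to +y of the bed's middle; x across the bed away from the robot, y along it to the robot's left, z up. Dial gauge at the -y end, black carriage (top 111 mm high) at the +y end, the tested link between the gauge's sprung plunger and the carriage's anvil.
- rest (a point): Centre of the steel rest (30 mm wide) that the tested link lies on, 76 mm above the bench, at stand y = -25 mm. The rods, 45 mm either side of it, are 66 mm high at most. When the lever is thrown over, the carriage draws back 48 mm to +y and the plunger follows 5 mm, which may push the link along by as much.
- dial (a point): Centre of the dial's window, 118 mm above the bench, at stand y = -165 mm. The round gauge is 124 mm across and lies face up; the thin black needle under the peak pointer is the live one, at about 0.5 rad while loaded, back at zero when the lever is over.
- lever (a joint): Hand lever on the bed's side that faces the robot; swings in the stand's y-z plane about a shaft at stand x -90, y 80, z 50 mm and moves the carriage. Rad: 0 (start) = loaded, leaning 0.6 rad to -y (the gauge); grows as it swings to +y; 1.2 = far stop, leaning 0.6 rad to +y, carriage fully back. Stays where it is left; takes 5 to 12 N at the ball.
- lever_ball (a point): Centre of the black ball, 34 mm across, at the lever's end, 125 mm from the shaft, in the plane stand x = -100 mm; 153 mm above the bench at both ends of the swing, 175 mm midway. The arm below it is a rod 11 mm thick.
- peak (a joint): Peak (drag) pointer, turned by the black bar knob on the dial. Rad: 0 = zero stop, grows clockwise seen from above; turn anticlockwise to reset. Stays where it is left (0.03 N m). The bar lies along the pointer, a white line marks the pointer's half: its direction in the stand's frame is 2.356 rad (from x towards y) minus the value.
- peak_grip (a point): On the knob's axis, 142 mm above the bench: a good TCP height to grip it. The knob's bar is 46 mm long, 12 mm thick, from 119 to 146 mm height, 1 mm above the window.
- tested: The tested link, held in the stand at the start: light grey printed plastic block 90 x 36 x 30 mm with two bearing holes in its top, 80 g. Origin: centre of its underside; x along its 90 mm length (along the stand's y at the start), z up. Its middle 46 mm is open on top: side walls 4 mm thick, full 30 mm height.
- link_a: A like link lying on the left (+y) part of the tray, some 15 to 45 mm short of the back rim and askew. Same size and axes as tested.
- link_b: A like link lying on the right (-y) part of the tray, some 15 to 45 mm short of the back rim and askew. Same size and axes as tested.
- tray: Aluminium tray, fixed to the bench, 180 mm (its x) by 290 mm (its y), walls 4 mm thick and 16 mm high, floor 4 mm thick. Origin: centre of its underside; x points away from the robot to the back rim (inner face at x = +86 mm), y along the back rim to the robot's left. A link whose end touches the back rim has its origin at x = 41 mm, z = 4 mm.
- caliper: Bystander: steel slide caliper 210 mm long, 13 mm high, on the bench on the robot's side of the stand.
- servo: Bystander: black servo 62 x 34 x 52 mm, on the robot's side of the stand's gauge end.
- spool: Bystander: filament spool lying flat, 160 mm across, 54 mm high, behind the stand.
- forearm: Bystander: a longer white printed link with round ends, 160 mm long, 22 mm high, behind the tray.
- driver: Bystander: screwdriver 190 mm long, on the bench left of the tray.
- mug: Bystander: white mug 80 mm across, 90 mm high, to the right of the stand's gauge end.
Mind the look-alikes: they are no part of the job. What is shaped like the tested but pink or yellow is not meant. What is shaped like the link_a but brown is not meant.

How it is judged:
By the outcome, as a careful person would: the job done as asked, in the order asked, and still so for the second after the job is handed in, with the robot touching nothing.
It also fails if it takes over 72 s, if anything falls off the work surface, if the arm or the gripper's body presses on something with over 40 N, if the wrist force passes 120 N, or if a joint passes its speed limit or range.

## Working session

There is one attempt and no reset: what is moved stays moved. The work goes in short steps, Python scripts to look and compute and a tool call to move; the robot and the scene stay as the last step left them, time stands still between calls to the robot, and variables do not carry over. Pictures are saved under pics/ and viewed, at most 10 in all, crops included, and the job is handed in when it is done.

Besides the shell and the picture viewer there is one more tool, called after "Call:" as name(argument=value, ...) on one line, values as JSON. send_rows: Moves the arm, as the interface text tells. Its arguments: {"type":"object","properties":{"deltas":{"type":"string"},"claw":{"type":"number"},"force":{"type":"number"}},"required":["deltas"]}

```bash
ls; mkdir -p pics
cat > h.py <<'E'
import numpy as np, cv2
from station import bot
def cloud(p):
    d=p["depth"]; v,u=np.mgrid[0:400,0:640]
    x=(u-p["cx"])/p["fx"]*d; y=(v-p["cy"])/p["fy"]*d
    P=np.stack([x,-y,-d,np.ones_like(d)],-1)
    return (P@np.linalg.inv(p["camera_from_world"]).T)[...,:3]
def save(p,n): cv2.imwrite("pics/"+n,p["img"][...,::-1])
E
python3 - <<'E'
from h import *
o=bot.get_obs(); print(o)
for c in ("top","side"):
    p=bot.read_camera(c); save(p,c+"0.png"); print(c,p.keys(),p["fx"],p["cx"]); print(np.linalg.inv(p["camera_from_world"]).round(3))
    for q in ("stand","rest","dial","lever_ball","peak_grip","tested","link_a","tray"):
        print(q,[(np.round(r["xyz"],3),round(r["confidence"],2)) for r in bot.landmark_of(p,q)][:4])
E
```

```text
pics
{'t': 0.0, 'q': array([ 1.07389655,  0.47780404,  0.0223631 ,  1.55647362, -0.01148708,
        1.10930209, -0.08309165]), 'joint_vel': array([-0.00033322, -0.00136454, -0.0019167 ,  0.00047712, -0.00054627,
       -0.00021068, -0.00025955]), 'joint_torque': array([-1.34550460e-04, -5.96441424e+01,  1.60770837e+00, -2.81198376e+01,
        1.24318310e-02,  9.30433773e-03,  3.19117669e-05]), 'eef_pos': array([ 0.25563239, -0.62410559,  0.24901415]), 'tool_rot': array([-8.92816531e-04,  9.81161929e-01,  1.93184901e-01, -2.57816034e-04]), 'contact_force': array([0.3899637 , 0.06147037, 0.42483606]), 'torque': array([-0.00660107,  0.08708547, -0.00848993]), 'grasp_force': 0.0, 'gripper_width': 1.0001894123516901}
top dict_keys(['img', 'depth', 'fx', 'fy', 'cx', 'cy', 'camera_from_world', 'shot']) 380.8009711048373 313.0411086715099
[[-0.025  0.99  -0.138  0.396]
 [-1.    -0.025 -0.002  0.007]
 [-0.005  0.138  0.99   1.28 ]
 [ 0.     0.     0.     1.   ]]
stand [(array([ 0.588, -0.153,  0.002]), 0.7)]
rest []
dial [(array([ 0.56 , -0.316,  0.115]), 0.8)]
lever_ball [(array([ 0.486, -
[... 591 characters left out ...]
.971]
 [ 0.007  0.674  0.739  1.185]
 [ 0.     0.     0.     1.   ]]
stand [(array([ 0.582, -0.152,  0.002]), 0.67)]
rest [(array([ 0.579, -0.178,  0.074]), 0.74)]
dial [(array([ 0.564, -0.32 ,  0.119]), 0.76)]
lever_ball [(array([ 0.49 , -0.127,  0.156]), 0.63)]
peak_grip [(array([ 0.58 , -0.178,  0.075]), 0.52), (array([ 0.567, -0.319,  0.14 ]), 0.49)]
tested [(array([ 0.721,  0.143, -0.006]), 0.81), (array([ 0.578, -0.175,  0.074]), 0.75), (array([ 0.564, -0.317,  0.118]), 0.66)]
link_a [(array([0.496, 0.334, 0.004]), 0.96), (array([ 0.304,  0.377, -0.003]), 0.94), (array([0.535, 0.179, 0.001]), 0.93), (array([ 0.512,  0.262, -0.002]), 0.74)]
tray [(array([ 0.516,  0.261, -0.001]), 0.76)]
```

```bash
ls pics
```

```text
side0.png
top0.png
```

View pics/top0.png

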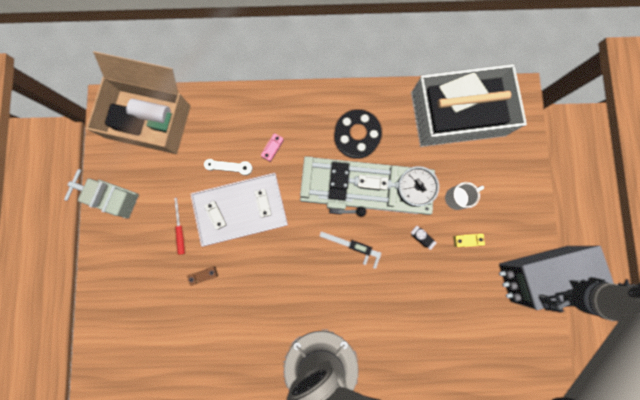

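```bash
cat >> h.py <<'E'
def rect(p,m,lo,hi):
    C=cloud(p); k=m&(C[...,2]>lo)&(C[...,2]<hi)&(p["depth"]>0)
    P=C[k][:,:2].astype(np.float32); (c,s,a)=cv2.minAreaRect(P*1000)
    if s[0]<s[1]: s=s[::-1]; a+=90
    return np.round(c,1),np.round(s,1),round((a+90)%180-90,1),int(k.sum()),P.mean(0).round(4)
E
python3 - <<'E'
from h import *
p=bot.read_camera("top")
for q in ("tested","link_a"):
    for r in bot.masks_of(p,q):
        m=r["mask"]; v,u=np.nonzero(m); print(q,round(r["confidence"],2),u.mean().round(),v.mean().round(),p["img"][m].mean(0).round())
        try: print(rect(p,m,.02,.2))
        except Exception as e: print(e)
for q in ("tray","stand","peak","lever"):
    for r in bot.masks_of(p,q)[:2]:
        m=r["mask"]; print(q,round(r["confidence"],2),rect(p,m,*{"tray":(-.01,.03),"stand":(.01,.2),"peak":(.13,.16),"lever":(.06,.2)}[q]))
C=cloud(p); print(C[np.linspace(0,399,9).astype(int)][:,[100,300,500]].round(3)[:3])
i=p["img"]; cr=np.hstack([cv2.resize(i[120:280,300:460],(480,480),interpolation=3)])
cv2.imwrite("pics/c0.png",cr[...,::-1])
E
```

```text
tested 0.83 273.0 147.0 [222. 150. 174.]
(array([723. , 144.3]), array([88.9, 37.3]), -31.3, 246, array([0.7223, 0.1435], dtype=float32))
tested 0.67 373.0 182.0 [215. 214. 209.]
(array([ 588.2, -178.5]), array([89.8, 49.8]), 82.4, 372, array([ 0.581, -0.178], dtype=float32))
tested 0.59 468.0 240.0 [224. 211. 110.]
(array([ 395.7, -495.5]), array([91.2, 34.9]), -85.6, 245, array([ 0.3949, -0.4927], dtype=float32))
tested 0.38 367.0 187.0 [175. 178. 170.]
(array([ 564.5, -167.3]), array([431.5, 188.1]), 82.4, 5885, array([ 0.5722, -0.1638], dtype=float32))
link_a 0.9 216.0 215.0 [215. 213. 209.]
(array([497.9, 334.1]), array([90. , 38.2]), 26.4, 323, array([0.4972, 0.3328], dtype=float32))
link_a 0.72 263.0 203.0 [220. 219. 214.]
(array([533.8, 176.4]), array([90.2, 36.4]), 12.8, 303, array([0.5332, 0.1759], dtype=float32))
link_a 0.56 202.0 275.0 [132.  92.  67.]
(array([302.3, 373.6]), array([89.2, 34.4]), -73.2, 249, array([0.3036, 0.3731], dtype=float32))
link_a 0.47 349.0 211.0 [90. 84. 81.]
(array([489.5, -92.5]), array([99.7, 29.8]), 86.6, 204, array([ 0.4918, -0.0977], dtype=float32))
stand 0.75 (array([ 563.4, -168. ]), array([433.5, 190.8]), 82.5, 5981, array([ 0.5718, -0.1646], dtype=float32))
[[[ 1.708  1.119 -0.582]
  [ 1.708  0.056 -0.627]
  [ 1.7   -1.046 -0.661]]

 [[ 1.52   1.2   -0.744]
  [ 1.489  0.065 -0.746]
  [ 1.455 -1.061 -0.74 ]]

 [[ 0.878  0.695  0.098]
  [ 0.897  0.047  0.007]
  [ 0.828 -0.582  0.138]]]
```

The tray is at about pixel (239,210), and the stand at (368,187), with its lever ball at (361,211) and dial at (418,187). Candidates for the tested link are white in the stand (373,182), pink (273,147) and yellow (468,240). For link_a/b they are white on the tray (216,215) and (263,203), and brown (202,275). By the description I choose the white ones, and I'll check that in a crop.

View pics/c0.png

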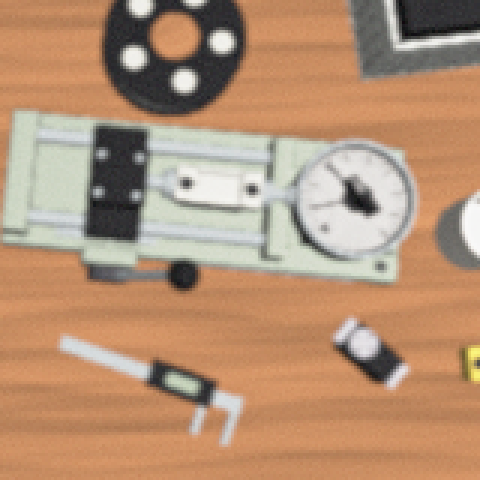

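Run:
```python
from h import *
p=bot.read_camera("top"); C=cloud(p)
# tray: back-rim and others from local height
X,Y,Z=C[...,0],C[...,1],C[...,2]
roi=(X>.38)&(X<.66)&(Y>.08)&(Y<.44)&(p["depth"]>0)
hsv=cv2.cvtColor(p["img"],cv2.COLOR_RGB2HSV)
m=(roi&(hsv[...,1]<50)&(Z<.05)).astype(np.uint8); n,l,s,c=cv2.connectedComponentsWithStats(m)
k=1+s[1:,4].argmax(); print(rect(p,l==k,-.02,.05), s[k])
for r in bot.masks_of(p,"tray")[:2]: print(r["confidence"],rect(p,r["mask"],-.02,.06))
k=(np.hypot(X-.564,Y+.317)<.028)&(Z>.132)&(Z<.16); print("knob",rect(p,k,.13,.16))
k=(np.hypot(X-.487,Y+.13)<.03)&(Z>.145)&(Z<.2); print("ball",rect(p,k,.1,.2))
s=bot.read_camera("side");C=cloud(s);X,Y,Z=C[...,0],C[...,1],C[...,2]
k=(np.hypot(X-.564,Y+.317)<.028)&(Z>.132)&(Z<.16); print("knob side",rect(s,k,.13,.16))
k=(np.hypot(X-.487,Y+.13)<.03)&(Z>.15)&(Z<.2); print("ball side",rect(s,k,.1,.2))
```

```text
(array([515.9, 262.8]), array([297.4, 180.4]), -77.4, 4723, array([0.5156, 0.2614], dtype=float32)) [ 191  173   96   73 4723]
0.79 (array([518.2, 261.1]), array([295.2, 184.8]), -77.5, 4052, array([0.5169, 0.2601], dtype=float32))
0.19 (array([463.7, 457. ]), array([183.9,  27.1]), 6.8, 293, array([0.4354, 0.4523], dtype=float32))
knob (array([ 564. , -316.2]), array([45. , 12.4]), 34.8, 78, array([ 0.5631, -0.3155], dtype=float32))
ball (array([ 487.2, -130.5]), array([30.2, 29.7]), 88.7, 101, array([ 0.4868, -0.13  ], dtype=float32))
knob side (array([ 562.2, -312. ]), array([47.2, 18.3]), 35.6, 60, array([ 0.5617, -0.3099], dtype=float32))
ball side (array([ 484.6, -125.9]), array([31.2, 29.8]), 59.0, 74, array([ 0.4841, -0.1218], dtype=float32))
```

The white link between plunger and anvil is confirmed at crop (218,187). The knob bar's axis is at about 35° in world, and the lever ball is at (182,275) in the crop.

Create m.py:
```python
import sys, numpy as np
from station import bot
from scipy.spatial.transform import Rotation as R
# usage: m.py x y z phi(deg, world heading of tool x)  -> tool shift, spin
o=bot.get_obs(); w=o["tool_rot"]; r=R.from_quat([w[1],w[2],w[3],w[0]]); M=r.as_matrix()
phi=np.degrees(np.arctan2(M[1,0],M[0,0])); print("t",o["t"],"pos",o["eef_pos"].round(4),"phi",phi.round(2),"tilt",M[2,2].round(4),"q",o["q"].round(2),"F",o["contact_force"].round(1),"g",o["gripper_width"],o["grasp_force"])
a=list(map(float,sys.argv[1:]))
for i in range(0,len(a),4):
    d=M.T@(np.array(a[i:i+3])-o["eef_pos"]); print(d.round(4),"spin",round((phi-a[i+3]+180)%360-180,1))
```

```text
(no output)
```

Call:
send_rows(deltas="0.036 -0.033 0 6; 0.072 -0.066 0 12; 0.108 -0.099 0 18; 0.144 -0.132 0 24; 0.18 -0.165 0 29.8", claw=0.75)

```text
t: 1.9
eef_pos: [0.3605, -0.4019, 0.2502]
tool_rot: [0.0, 0.998, -0.068, 0.0]
contact_force: [1.1, 0.1, 0.3]
gripper_width: 0.752
grasp_force: 0.0
```

```bash
python3 m.py .487 -.1295 .25 -7.5
```

```text
t 1.9 pos [ 0.3605 -0.4019  0.2502] phi -7.78 tilt -1.0 q [ 0.7   0.25  0.03  1.88 -0.01  1.   -0.97] F [1.1 0.1 0.3] g 0.7517350762671787 0.0
[ 8.85e-02 -2.87e-01  2.00e-04] spin -0.3
```

Call:
send_rows(deltas="0.0145 -0.047 0 0; 0.029 -0.094 0 0; 0.0435 -0.141 0 0; 0.058 -0.188 0 0; 0.0725 -0.235 0 0")

```text
t: 2.4
eef_pos: [0.4631, -0.1784, 0.2504]
tool_rot: [0.0, 0.998, -0.066, 0.0]
contact_force: [1.1, -0.7, -0.1]
gripper_width: 0.749
grasp_force: 0.0
```

Call:
send_rows(deltas="0.016 -0.052 0 0; 0.016 -0.052 0 0; 0.016 -0.052 0.04 0; 0.016 -0.052 0.08 0; 0.016 -0.052 0.091 0")

```text
t: 2.9
eef_pos: [0.4826, -0.1306, 0.1558]
tool_rot: [-0.0, 0.998, -0.066, -0.003]
contact_force: [-0.3, -0.1, -0.1]
gripper_width: 0.751
grasp_force: 0.0
```

```bash
python3 m.py .487 -.1295 .159 -7.5 .506 .010 .159 -7.5
python3 - <<'E'
from h import *
p=bot.read_camera("side"); u0,v0=330,130
Q=p["camera_from_world"]@np.array([.49,-.13,.15,1]); u=int(p["cx"]+p["fx"]*Q[0]/-Q[2]); v=int(p["cy"]-p["fy"]*Q[1]/-Q[2]); print(u,v)
c=p["img"][max(v-90,0):v+70,max(u-120,0):u+120]; cv2.imwrite("pics/s1.png",cv2.resize(c,None,fx=3,fy=3,interpolation=3)[...,::-1])
E
```

```text
t 2.9 pos [ 0.4826 -0.1306  0.1558] phi -7.51 tilt -1.0 q [ 0.27  0.32 -0.16  2.04  0.07  0.79 -1.63] F [-0.3 -0.1 -0.1] g 0.7505418742745212 0.0
[ 0.0042 -0.0017 -0.0032] spin -0.0
[ 0.0048 -0.1425 -0.0032] spin -0.0
352 169
```

View pics/s1.png

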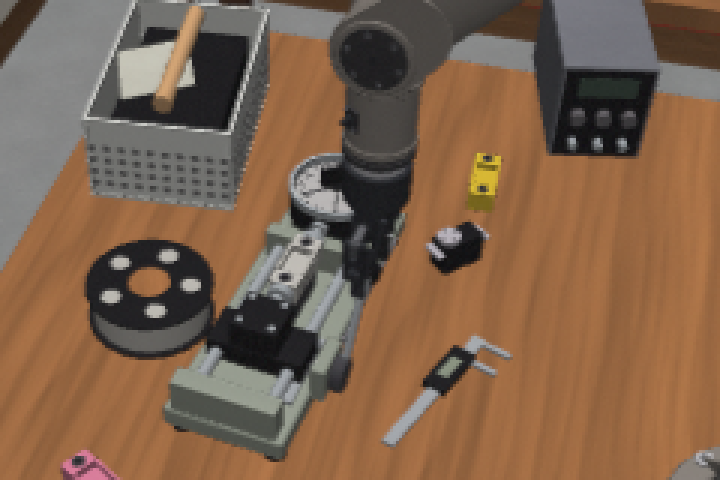

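The fingers straddle the ball at (370,255) in the crop. Next I push it to +y.

Call:
send_rows(deltas="0.003 -0.015 -0.003 0; 0.0045 -0.03 -0.003 0; 0.0045 -0.045 -0.003 0; 0.0045 -0.06 -0.003 0; 0.0045 -0.075 -0.003 0")

```text
t: 3.45
eef_pos: [0.5015, -0.0608, 0.1651]
tool_rot: [0.002, 0.998, -0.068, 0.003]
contact_force: [-0.9, -9.2, 5.5]
gripper_width: 0.75
grasp_force: 4.2
```

Call:
send_rows(deltas="0 -0.012 0 0; 0 -0.024 0 0; 0 -0.036 0 0; 0 -0.044 0 0; 0 -0.05 0 0")

```text
t: 3.95
eef_pos: [0.5074, -0.0092, 0.1637]
tool_rot: [0.001, 0.998, -0.066, 0.001]
contact_force: [2.0, -6.5, -4.7]
gripper_width: 0.751
grasp_force: 3.1
```

```bash
python3 m.py .506 .010 .159 -7.5
```

```text
t 3.95 pos [ 0.5074 -0.0092  0.1637] phi -7.61 tilt -1.0 q [ 0.07  0.32 -0.21  2.02  0.09  0.8  -1.9 ] F [ 2.  -6.5 -4.7] g 0.751414194219876 3.0545885860919952
[-0.0039 -0.0188  0.0046] spin -0.1
```

Call:
send_rows(deltas="-0.002 -0.003 0.003 0; -0.003 -0.006 0.004 0; -0.003 -0.008 0.004 0; -0.003 -0.01 0.004 0; -0.003 -0.01 0.004 0")

```text
t: 4.45
eef_pos: [0.5054, 0.0014, 0.159]
tool_rot: [0.001, 0.998, -0.066, 0.001]
contact_force: [2.4, -4.3, -2.1]
gripper_width: 0.751
grasp_force: 2.2
```

Call:
send_rows(deltas="0 -0.002 0 0; 0 -0.004 0 0; 0 -0.006 0 0; 0 -0.006 0 0")

```text
t: 4.85
eef_pos: [0.5052, 0.007, 0.1584]
tool_rot: [0.001, 0.998, -0.066, 0.0]
contact_force: [0.4, -5.6, -2.8]
gripper_width: 0.75
grasp_force: 2.6
```

Run:
```python
from h import *
p=bot.read_camera("side")
for r in bot.landmark_of(p,"lever_ball"): print(r["xyz"].round(3) if hasattr(r["xyz"],"round") else r["xyz"],r["confidence"])
```

```text
[0.5024, -0.0075, 0.1682] 0.71
[0.4966, 0.3328, 0.0067] 0.31
```

Call:
send_rows(deltas="0 -0.005 0 0; 0 -0.01 0 0; 0 -0.014 0.001 0; 0 -0.017 0.001 0; 0 -0.019 0.001 0")

```text
t: 5.45
eef_pos: [0.5062, 0.0246, 0.1565]
tool_rot: [0.002, 0.998, -0.067, -0.002]
contact_force: [-1.2, -8.9, -6.5]
gripper_width: 0.75
grasp_force: 4.6
```

Call:
send_rows(deltas="0 -0.002 0 0; 0 -0.004 0 0; 0 -0.006 0 0")

```text
t: 5.75
eef_pos: [0.5064, 0.0262, 0.1562]
tool_rot: [0.004, 0.998, -0.068, -0.002]
contact_force: [-1.0, -23.2, -3.5]
gripper_width: 0.752
grasp_force: 11.5
```

Call:
send_rows(deltas="0 -0.003 0 0; 0 -0.003 0 0; 0 0.01 0 0; 0 0.02 0 0; 0 0.02 -0.04 0")

```text
t: 6.25
eef_pos: [0.5028, 0.0123, 0.1941]
tool_rot: [0.0, 0.998, -0.066, -0.004]
contact_force: [1.2, -0.7, 0.6]
gripper_width: 0.749
grasp_force: 0.0
```

Call:
send_rows(deltas="0 0 -0.04 0; 0 0.02 -0.07 0; 0 0.06 -0.07 0; 0 0.105 -0.07 0; 0 0.15 -0.07 0")

```text
t: 6.75
eef_pos: [0.4865, -0.1355, 0.2685]
tool_rot: [-0.0, 0.998, -0.064, 0.001]
contact_force: [1.0, -0.0, -1.0]
gripper_width: 0.751
grasp_force: 0.0
```

```bash
python3 m.py .564 -.316 .25 35
python3 - <<'E'
from h import *
t=bot.read_camera("top"); s=bot.read_camera("side"); L=[]
for p in (t,s):
    print([(np.round(r["xyz"],3),r["confidence"]) for r in bot.landmark_of(p,"lever_ball")][:2])
    Q=p["camera_from_world"]@np.array([.564,-.316,.14,1]); u=int(p["cx"]+p["fx"]*Q[0]/-Q[2]); v=int(p["cy"]-p["fy"]*Q[1]/-Q[2]); print(u,v)
    L.append(cv2.resize(p["img"][v-24:v+24,u-32:u+32],(400,300),interpolation=2))
    L.append(cv2.resize(p["img"][v-75:v+75,u-140:u+60],(400,300),interpolation=2))
cv2.imwrite("pics/k1.png",np.vstack([np.hstack(L[:2]),np.hstack(L[2:])])[...,::-1])
C=cloud(t);k=(np.hypot(C[...,0]-.58,C[...,1]+.175)<.09)&(C[...,2]>.095)&(C[...,2]<.11)
hsv=cv2.cvtColor(t["img"],cv2.COLOR_RGB2HSV); k&=hsv[...,2]>150; print("tested",rect(t,k,.09,.12))
E
```

```text
t 6.75 pos [ 0.4865 -0.1355  0.2685] phi -7.39 tilt -1.0 q [ 0.26  0.18 -0.12  1.93  0.03  1.03 -1.58] F [ 1. -0. -1.] g 0.751393514072223 0.0
[0.1    0.1691 0.0186] spin -42.4
[(array([0.506, 0.013, 0.154]), 0.51)]
420 184
[(array([0.535, 0.178, 0.003]), 0.65), (array([0.507, 0.012, 0.156]), 0.6)]
344 134
tested (array([ 587.2, -141.2]), array([36.2, 25.6]), -6.2, 72, array([ 0.587 , -0.1394], dtype=float32))
```

View pics/k1.png

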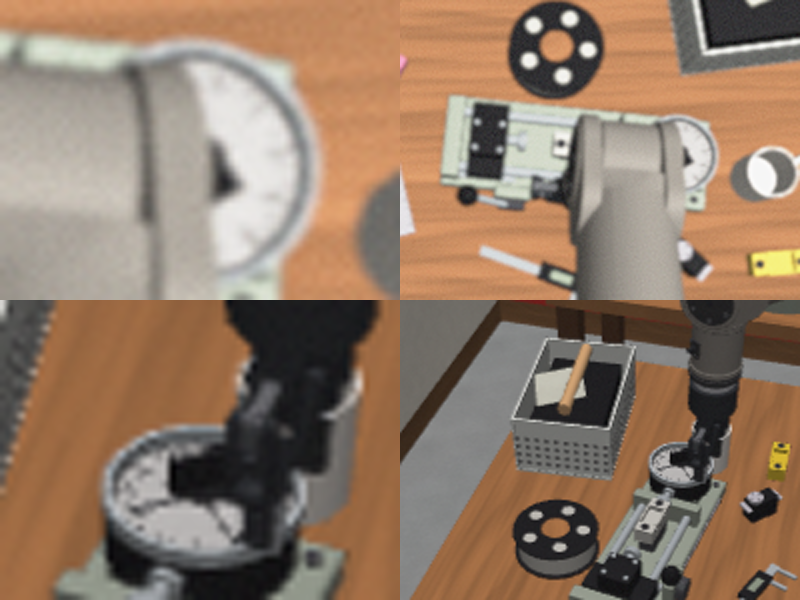

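The lever is over and the carriage is drawn back, with the ball at (470,195) in the upper right view. The gripper hides the knob here, so I zoom in on the first picture to read the pointer.

Run:
```python
import cv2,numpy as np
a=cv2.imread("pics/top0.png")[164:208,396:440]; b=cv2.imread("pics/side0.png")[110:160,318:368]
cv2.imwrite("pics/k2.png",np.hstack([cv2.resize(x,(400,400),interpolation=cv2.INTER_CUBIC) for x in (a,b)]))
```

```text
(no output)
```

View pics/k2.png

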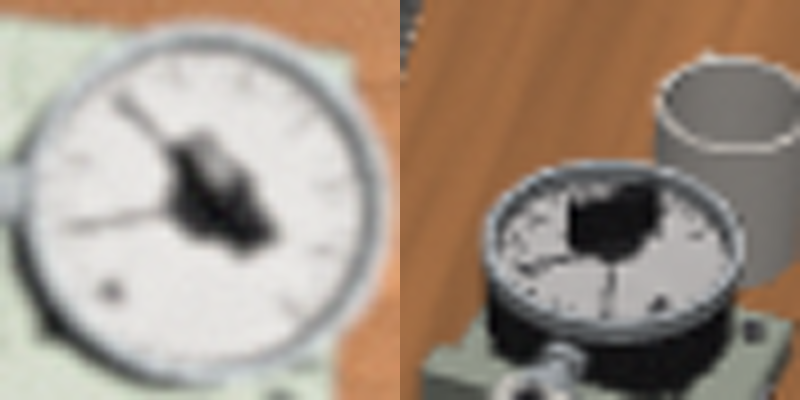

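The pointer and the white-marked half are at upper left, (125,100) in the left view, so the value is about 1.6 rad. The zero mark is at lower left (110,290). I'll grip with tool heading 35° and turn +93° in world.

Call:
send_rows(deltas="0.02 0.034 0.004 -8.5; 0.04 0.068 0.008 -17; 0.06 0.101 0.012 -25.5; 0.08 0.135 0.016 -34; 0.1 0.169 0.0186 -42.4", claw=0.5, force=25)

```text
t: 7.45
eef_pos: [0.5652, -0.3142, 0.2485]
tool_rot: [-0.001, 0.953, 0.304, 0.001]
contact_force: [0.8, 0.4, -0.7]
gripper_width: 0.497
grasp_force: 0.0
```

Call:
send_rows(deltas="0 0 0 0; 0 0 0 0")

```text
t: 7.65
eef_pos: [0.5641, -0.3142, 0.2481]
tool_rot: [-0.001, 0.954, 0.3, 0.0]
contact_force: [0.5, 0.3, -1.3]
gripper_width: 0.501
grasp_force: 0.0
```

```bash
python3 m.py .564 -.316 .142 35
```

```text
t 7.65 pos [ 0.5641 -0.3142  0.2481] phi 34.87 tilt -1.0 q [ 0.52  0.44 -0.15  1.62  0.07  1.09 -0.61] F [ 0.5  0.3 -1.3] g 0.5011043922507487 0.0
[-0.0013  0.0015  0.1061] spin -0.1
```

Call:
send_rows(deltas="-0.001 0.0015 0.04 0; -0.001 0.0015 0.08 0; -0.001 0.0015 0.095 0; -0.001 0.0015 0.105 0; -0.001 0.0015 0.106 0")

```text
t: 8.15
eef_pos: [0.5637, -0.3162, 0.1425]
tool_rot: [-0.0, 0.954, 0.3, 0.0]
contact_force: [-0.1, -0.4, 0.3]
gripper_width: 0.501
grasp_force: 0.0
```

Call:
send_rows(deltas="0 0 0 0; 0 0 0 0; 0 0 0 0; 0 0 0 0; 0 0 0 0", claw=0)

```text
t: 8.65
eef_pos: [0.563, -0.3158, 0.1443]
tool_rot: [-0.001, 0.954, 0.3, -0.0]
contact_force: [-4.4, 5.4, 8.2]
gripper_width: 0.129
grasp_force: 28.7
```

Call:
send_rows(deltas="0 -0.001 -0.002 -6; 0 -0.001 -0.002 -14; 0 -0.001 -0.002 -22; 0 -0.001 -0.002 -30; 0 -0.001 -0.002 -38")

```text
t: 9.15
eef_pos: [0.5629, -0.3157, 0.1445]
tool_rot: [-0.0, 0.803, 0.596, 0.0]
contact_force: [1.0, 1.1, -6.9]
gripper_width: 0.135
grasp_force: 26.7
```

```bash
python3 m.py .5635 -.316 .1445 127.5; python3 -c "
from station import bot
print(bot.get_obs()['torque'])"
```

```text
t 9.15 pos [ 0.5629 -0.3157  0.1445] phi 73.22 tilt -1.0 q [ 0.63  0.56 -0.3   1.7   0.2   0.91 -0.04] F [ 1.   1.1 -6.9] g 0.13506680488762354 26.745440661907196
[-0.0001  0.0007  0.    ] spin -54.3
[ 0.3644135  -0.35852846 -0.0412007 ]
```

Call:
send_rows(deltas="0 0 0.001 -8; 0 0 0.001 -16; 0 0 0.001 -24; 0 0 0.001 -32; 0 0 0.001 -40")

```text
t: 9.65
eef_pos: [0.5629, -0.3157, 0.1445]
tool_rot: [-0.0, 0.55, 0.835, 0.0]
contact_force: [-1.6, 3.6, 0.2]
gripper_width: 0.133
grasp_force: 27.6
```

Call:
send_rows(deltas="0 0 0 -5; 0 0 0 -10; 0 0 0 -13; 0 0 0 -15; 0 0 0 -15")

```text
t: 10.15
eef_pos: [0.5629, -0.3157, 0.1445]
tool_rot: [0.0, 0.439, 0.898, 0.0]
contact_force: [-1.9, 4.3, 2.7]
gripper_width: 0.135
grasp_force: 28.1
```

```bash
python3 m.py .5635 -.316 .1445 127.5; python3 -c "
from station import bot
print(bot.get_obs()['torque'])"
```

```text
t 10.15 pos [ 0.5629 -0.3157  0.1445] phi 127.88 tilt -1.0 q [ 0.79  0.59 -0.52  1.69  0.35  0.95  0.8 ] F [-1.9  4.3  2.7] g 0.1349981732157832 28.071058988571167
[-0.0006  0.0003 -0.    ] spin 0.4
[ 0.94008928  0.50122862 -0.09924112]
```

Call:
send_rows(deltas="0 0 0 -1.5; 0 0 0 -3; 0 0 0 -4; 0 0 0 -4")

```text
t: 10.55
eef_pos: [0.5629, -0.3158, 0.1445]
tool_rot: [-0.0, 0.409, 0.913, 0.001]
contact_force: [-1.6, 5.7, 5.4]
gripper_width: 0.134
grasp_force: 45.1
```

```bash
python3 m.py .5635 -.316 .1445 127.5; python3 -c "
from station import bot
print(bot.get_obs()['torque'])"
```

```text
t 10.55 pos [ 0.5629 -0.3158  0.1445] phi 131.76 tilt -1.0 q [ 0.8   0.6  -0.54  1.69  0.36  0.95  0.86] F [-1.6  5.7  5.4] g 0.13415966455667355 45.14194009825587
[-0.0006  0.0003 -0.    ] spin 4.3
[ 1.18628068  0.62616835 -1.0887443 ]
```

The stop is reached, with a torque of 1.1 N m. I'll release and lift clear to check.

Call:
send_rows(deltas="0 0 0 0; 0 0 0 0; 0 0 0 0; 0 0 -0.02 0; 0 0 -0.06 0", claw=0.5)

```text
t: 11.05
eef_pos: [0.5606, -0.3164, 0.2008]
tool_rot: [-0.003, 0.408, 0.913, -0.0]
contact_force: [0.6, -0.3, 0.3]
gripper_width: 0.5
grasp_force: 0.0
```

Call:
send_rows(deltas="0.02 -0.03 -0.04 8; 0.04 -0.06 -0.04 16; 0.06 -0.09 -0.04 24; 0.08 -0.12 -0.04 32; 0.1 -0.15 -0.04 40", claw=0.7)

```text
t: 11.55
eef_pos: [0.3827, -0.3427, 0.2437]
tool_rot: [0.001, 0.698, 0.717, -0.0]
contact_force: [0.7, -1.0, 0.3]
gripper_width: 0.704
grasp_force: 0.0
```

```bash
python3 m.py .582 -.172 .2 82.4
python3 - <<'E'
from h import *
t=bot.read_camera("top"); s=bot.read_camera("side"); L=[]
for p in (t,s):
    Q=p["camera_from_world"]@np.array([.564,-.316,.14,1]); u=int(p["cx"]+p["fx"]*Q[0]/-Q[2]); v=int(p["cy"]-p["fy"]*Q[1]/-Q[2])
    L.append(cv2.resize(p["img"][v-25:v+25,u-25:u+25],(400,400),interpolation=2))
    C=cloud(p);X,Y,Z=C[...,0],C[...,1],C[...,2]
    k=(np.hypot(X-.564,Y+.317)<.028)&(Z>.132)&(Z<.16)
    try: print("knob",rect(p,k,.13,.16))
    except Exception: print("no knob")
    hsv=cv2.cvtColor(p["img"],cv2.COLOR_RGB2HSV)
    k=(abs(X-.583)<.03)&(abs(Y+.175)<.07)&(Z>.096)&(Z<.113)&(hsv[...,2]>140)
    try: print("tested",rect(p,k,.09,.12))
    except Exception: print("no tested")
    for q in ("tested","link_a"): print(q,[(np.round(r["xyz"],3),round(r["confidence"],2)) for r in bot.landmark_of(p,q)][:5])
    for r in bot.masks_of(p,"link_a")[:4]:
        m=r["mask"]; print(p["img"][m].mean(0).round(),rect(p,m,.029,.045))
    k=(abs(X-.518)<.13)&(abs(Y-.26)<.19)&(Z>.011)&(Z<.022); print("rim",rect(p,k,0,.03))
cv2.imwrite("pics/k3.png",np.hstack(L)[...,::-1])
E
```

```text
t 11.55 pos [ 0.3827 -0.3427  0.2437] phi 91.54 tilt -1.0 q [ 0.99  0.25 -0.44  1.92  0.13  1.    0.51] F [ 0.7 -1.   0.3] g 0.7041559040936904 0.0
[0.1654 0.2038 0.0436] spin 9.1
knob (array([ 563.6, -316.5]), array([45. , 12.1]), -52.5, 66, array([ 0.5633, -0.3154], dtype=float32))
tested (array([ 581.3, -186.6]), array([117.3,  36.6]), 82.4, 335, array([ 0.5817, -0.1805], dtype=float32))
tested [(array([ 0.582, -0.169,  0.076]), 0.75), (array([ 0.723,  0.14 , -0.   ]), 0.52)]
link_a [(array([0.495, 0.329, 0.001]), 0.76), (array([0.533, 0.18 , 0.006]), 0.56), (array([0.298, 0.375, 0.002]), 0.52)]
[222. 220. 217.] (array([533.7, 176.5]), array([89.8, 36. ]), 13.1, 194, array([0.5336, 0.1767], dtype=float32))
[135.  94.  69.] (array([301.6, 374. ]), array([89. , 34.4]), -72.2, 146, array([0.3014, 0.3732], dtype=float32))
rim (array([531.3, 293.4]), array([351.4, 223.1]), -77.5, 544, array([0.5136, 0.2811], dtype=float32))
knob (array([ 561.8, -312.4]), array([44.6, 13.1]), -54.6, 46, array([ 0.5612, -0.31  ], dtype=float32))
tested (array([ 579.7, -183.7]), array([114.1,  35.2]), 83.7, 112, array([ 0.5803, -0.1775], dtype=float32))
tested [(array([ 0.579, -0.172,  0.072]), 0.85), (array([0.721, 0.147, 0.001]), 0.69), (array([ 0.389, -0.491,  0.002]), 0.5)]
link_a [(array([0.494, 0.334, 0.004]), 0.91), (array([ 0.301,  0.376, -0.002]), 0.84), (array([0.535, 0.179, 0.006]), 0.65)]
[92. 62. 43.] (array([299. , 379.9]), array([89.8, 35.7]), -73.1, 172, array([0.2975, 0.3822], dtype=float32))
[149. 146. 142.] (array([495.1, 337.1]), array([89.6, 38.8]), 26.0, 231, array([0.4945, 0.338 ], dtype=float32))
[145. 142. 138.] (array([532.7, 178.8]), array([87.3, 41.6]), 13.1, 184, array([0.5322, 0.1809], dtype=float32))
rim (array([532.2, 295.5]), array([352.1, 229.8]), -76.7, 663, array([0.523 , 0.2767], dtype=float32))
```

View pics/k3.png

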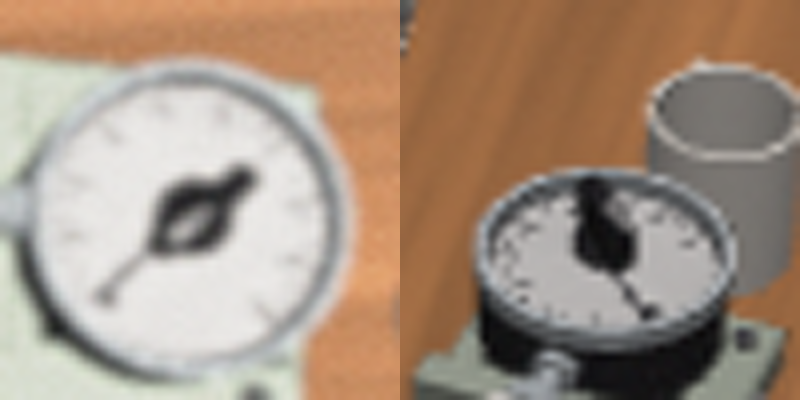

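The peak pointer is at zero (105,295), with the live needle under it. Next is the tested link.

Call:
send_rows(deltas="0.031 0.038 0.005 3; 0.062 0.076 0.01 6; 0.093 0.114 0.02 9.1; 0.124 0.152 0.03 9.1; 0.152 0.188 0.035 9.1", force=30)

```text
t: 12.45
eef_pos: [0.5691, -0.1814, 0.2073]
tool_rot: [-0.001, 0.749, 0.662, 0.0]
contact_force: [0.5, -0.6, 0.1]
gripper_width: 0.699
grasp_force: 0.0
```

Call:
send_rows(deltas="0 0 0 0; 0 0 0 0")

```text
t: 12.65
eef_pos: [0.5683, -0.1821, 0.2077]
tool_rot: [-0.001, 0.749, 0.663, 0.0]
contact_force: [0.2, -1.3, -0.7]
gripper_width: 0.699
grasp_force: 0.0
```

```bash
python3 m.py .582 -.172 .1 82.4
```

```text
t 12.65 pos [ 0.5683 -0.1821  0.2077] phi 83.03 tilt -1.0 q [ 0.58  0.44 -0.48  1.76  0.23  1.   -0.12] F [ 0.2 -1.3 -0.7] g 0.698933640741512 0.0
[0.0115 0.0124 0.1077] spin 0.6
```

Call:
send_rows(deltas="0.0115 0.0125 0 0.6; 0.0115 0.0125 0.04 0.6; 0.0115 0.0125 0.08 0.6; 0.0115 0.0125 0.107 0.6; 0.0115 0.0125 0.107 0.6")

```text
t: 13.15
eef_pos: [0.5774, -0.1754, 0.0977]
tool_rot: [-0.003, 0.754, 0.657, -0.003]
contact_force: [-0.3, -0.0, -0.3]
gripper_width: 0.702
grasp_force: 0.0
```

Call:
send_rows(deltas="0 0 0 0; 0 0 0 0; 0 0 0 0; 0 0 0 0; 0 0 0 0", claw=0)

```text
t: 13.65
eef_pos: [0.5821, -0.1748, 0.1033]
tool_rot: [0.001, 0.754, 0.657, 0.001]
contact_force: [-1.2, -1.2, 7.6]
gripper_width: 0.416
grasp_force: 31.0
```

```bash
python3 m.py .582 -.172 .25 82.4
```

```text
t 13.65 pos [ 0.5821 -0.1748  0.1033] phi 82.16 tilt -1.0 q [ 0.51  0.58 -0.44  1.82  0.32  0.82 -0.22] F [-1.2 -1.2  7.6] g 0.4157313660085978 30.999880582094193
[ 2.700e-03 -1.000e-04 -1.467e-01] spin -0.2
```

Call:
send_rows(deltas="0 0 -0.02 0; 0 0 -0.05 0; 0 0 -0.09 0; 0 0 -0.13 0; 0 0 -0.145 0")

```text
t: 14.15
eef_pos: [0.5829, -0.1743, 0.2513]
tool_rot: [0.003, 0.754, 0.657, 0.002]
contact_force: [-0.2, 0.4, -0.5]
gripper_width: 0.417
grasp_force: 30.3
```

```bash
python3 m.py .546 .268 .23 12.6
```

```text
t 14.15 pos [ 0.5829 -0.1743  0.2513] phi 82.18 tilt -1.0 q [ 0.56  0.41 -0.49  1.7   0.22  1.08 -0.13] F [-0.2  0.4 -0.5] g 0.41671730713527133 30.294315665960312
[ 0.4332 -0.0969  0.0203] spin 69.6
```

Call:
send_rows(deltas="0.0433 -0.0097 0.002 7; 0.0866 -0.0194 0.004 14; 0.13 -0.029 0.006 21; 0.173 -0.0388 0.008 28; 0.2166 -0.0484 0.01 35")

```text
t: 14.65
eef_pos: [0.5618, 0.0483, 0.2362]
tool_rot: [0.0, 0.918, 0.398, -0.0]
contact_force: [0.4, 1.5, -0.9]
gripper_width: 0.421
grasp_force: 30.3
```

Call:
send_rows(deltas="0.03 -0.0328 0.002 7; 0.06 -0.0656 0.004 14; 0.09 -0.0984 0.006 21; 0.12 -0.131 0.008 28; 0.1496 -0.1639 0.01 34.6")

```text
t: 15.15
eef_pos: [0.5434, 0.2695, 0.226]
tool_rot: [0.0, 0.994, 0.107, -0.0]
contact_force: [0.5, -0.8, -0.3]
gripper_width: 0.417
grasp_force: 30.3
```

Call:
send_rows(deltas="0 0 0 0; 0 0 0 0")

```text
t: 15.35
eef_pos: [0.543, 0.2695, 0.2259]
tool_rot: [0.0, 0.994, 0.112, -0.0]
contact_force: [0.2, -0.7, -0.5]
gripper_width: 0.411
grasp_force: 30.3
```

```bash
python3 m.py .546 .268 .033 12.6
python3 - <<'E'
from h import *
p=bot.read_camera("side"); C=cloud(p);X,Y,Z=C[...,0],C[...,1],C[...,2]
# tray outer rim points in tray frame
a=np.radians(12.6); dx,dy=X-.517,Y-.2615; U=dx*np.cos(a)+dy*np.sin(a); V=-dx*np.sin(a)+dy*np.cos(a)
k=(abs(U)<.11)&(abs(V)<.165)&(Z>.010)&(Z<.022)&(p["depth"]>0)
for n,s in (("back",k&(U>.075)&(abs(V)<.1)),("front",k&(U<-.075)&(abs(V)<.1))):
    if s.sum()>8: print(n,s.sum(),np.polyfit(V[s],U[s],1).round(4),np.percentile(U[s],[5,50,95]).round(4))
for n,s in (("left",k&(V>.13)&(abs(U)<.07)),("right",k&(V<-.13)&(abs(U)<.07))):
    if s.sum()>8: print(n,s.sum(),np.polyfit(U[s],V[s],1).round(4),np.percentile(V[s],[5,50,95]).round(4))
E
```

```text
t 15.35 pos [0.543  0.2695 0.2259] phi 12.81 tilt -1.0 q [-0.26  0.42 -0.4   1.73  0.19  1.03 -2.07] F [ 0.2 -0.7 -0.5] g 0.410667307830866 30.298530757427216
[0.0028 0.0021 0.1929] spin 0.2
back 93 [-0.0239  0.0867] [0.0831 0.085  0.1074]
front 82 [-0.0025 -0.09  ] [-0.0924 -0.0902 -0.0885]
left 113 [0.0079 0.1442] [0.1411 0.1443 0.1473]
right 35 [ 0.0449 -0.1395] [-0.1441 -0.1412 -0.138 ]
```

Call:
send_rows(deltas="0.001 0.002 0.045 0.2; 0.001 0.002 0.09 0.2; 0.001 0.002 0.135 0.2; 0.001 0.002 0.175 0.2; 0.001 0.002 0.185 0.2")

```text
t: 15.9
eef_pos: [0.5433, 0.2622, 0.0371]
tool_rot: [0.002, 0.994, 0.107, -0.004]
contact_force: [0.1, -0.5, -0.5]
gripper_width: 0.418
grasp_force: 30.3
```

Call:
send_rows(deltas="0 0 0.002 0; 0 0 0.004 0; 0 0 0.006 0; 0 0 0.007 0; 0 0 0.007 0")

```text
t: 16.4
eef_pos: [0.546, 0.2664, 0.0354]
tool_rot: [-0.0, 0.994, 0.108, 0.001]
contact_force: [0.1, 0.4, -0.7]
gripper_width: 0.415
grasp_force: 30.3
```

Call:
send_rows(deltas="0 0 0.002 0; 0 0 0.004 0; 0 0 0.005 0; 0 0 0.005 0")

```text
t: 16.8
eef_pos: [0.5457, 0.2664, 0.0313]
tool_rot: [0.0, 0.994, 0.108, 0.0]
contact_force: [-5.8, -2.8, 17.1]
gripper_width: 0.414
grasp_force: 32.5
```

```bash
python3 m.py .546 .268 .031 12.6
```

```text
t 16.8 pos [0.5457 0.2664 0.0313] phi 12.38 tilt -1.0 q [-0.32  0.66 -0.32  1.85  0.32  0.68 -2.18] F [-5.8 -2.8 17.1] g 0.413705875827828 32.47211426496506
[ 0.0006 -0.0015  0.0003] spin -0.2
```

Call:
send_rows(deltas="0.003 0 -0.002 -0.2; 0.006 0 -0.002 -0.2; 0.009 0 -0.002 -0.2; 0.011 0 -0.002 -0.2; 0.012 0 -0.002 -0.2")

```text
t: 17.3
eef_pos: [0.5529, 0.268, 0.0313]
tool_rot: [0.002, 0.994, 0.11, -0.004]
contact_force: [-17.0, -6.4, 20.6]
gripper_width: 0.413
grasp_force: 33.0
```

Call:
send_rows(deltas="0.0015 0 0 0; 0.003 0 0 0; 0.003 0 0 0")

```text
t: 17.6
eef_pos: [0.5532, 0.268, 0.031]
tool_rot: [0.003, 0.994, 0.11, -0.007]
contact_force: [-21.2, -6.6, 22.5]
gripper_width: 0.413
grasp_force: 33.5
```

Call:
send_rows(deltas="0 0 -0.002 0; 0.001 0 -0.003 0; 0.002 0 -0.003 0; 0.002 0 -0.003 0")

```text
t: 18.0
eef_pos: [0.5534, 0.268, 0.0314]
tool_rot: [0.003, 0.994, 0.11, -0.008]
contact_force: [-19.7, -3.3, 6.6]
gripper_width: 0.414
grasp_force: 31.5
```

```bash
python3 m.py .546 .268 .031 12.6
```

```text
t 18.0 pos [0.5534 0.268  0.0314] phi 12.68 tilt -0.9998 q [-0.31  0.68 -0.33  1.82  0.31  0.71 -2.16] F [-19.7  -3.3   6.6] g 0.4142604547947613 31.505037993192673
[-0.0072 -0.0016  0.0005] spin 0.1
```

Call:
send_rows(deltas="-0.002 0 -0.001 0; -0.004 0 -0.001 0; -0.004 0 -0.001 0")

```text
t: 18.3
eef_pos: [0.5536, 0.2678, 0.033]
tool_rot: [0.001, 0.994, 0.11, -0.005]
contact_force: [-8.1, -1.2, -2.0]
gripper_width: 0.417
grasp_force: 30.8
```

Call:
send_rows(deltas="0 0 0 0; 0 0 0 0; 0 0 0 0; 0 0 -0.03 0; 0 0 -0.07 0", claw=0.65)

```text
t: 18.8
eef_pos: [0.5573, 0.2683, 0.1044]
tool_rot: [0.001, 0.994, 0.109, -0.002]
contact_force: [0.2, 0.3, -0.3]
gripper_width: 0.652
grasp_force: 0.0
```

```bash
python3 m.py .497 .334 .1 26.2
```

```text
t 18.8 pos [0.5573 0.2683 0.1044] phi 12.56 tilt -1.0 q [-0.28  0.58 -0.36  1.79  0.27  0.83 -2.12] F [ 0.2  0.3 -0.3] g 0.6517787027672065 0.0
[-0.0445 -0.0773  0.0045] spin -13.6
```

Call:
send_rows(deltas="-0.022 -0.039 0 -6.8; -0.0445 -0.0773 0.004 -13.6; -0.0445 -0.0773 0.004 -13.6; -0.0445 -0.0773 0.004 -13.6")

```text
t: 19.2
eef_pos: [0.4974, 0.3361, 0.1018]
tool_rot: [-0.0, 0.974, 0.227, 0.0]
contact_force: [0.2, -0.7, 0.1]
gripper_width: 0.653
grasp_force: 0.0
```

```bash
python3 m.py .497 .334 .031 26.2
python3 - <<'E'
from h import *
p=bot.read_camera("side"); print([(np.round(r["xyz"],3),round(r["confidence"],2)) for r in bot.landmark_of(p,"link_a")][:5])
E
```

```text
t 19.2 pos [0.4974 0.3361 0.1018] phi 26.29 tilt -1.0 q [-0.37  0.57 -0.43  1.84  0.32  0.81 -2.08] F [ 0.2 -0.7  0.1] g 0.6529670086448038 0.0
[-0.0013  0.0017  0.0708] spin 0.1
[(array([0.498, 0.336, 0.006]), 0.68), (array([ 0.303,  0.379, -0.003]), 0.59), (array([0.53 , 0.177, 0.005]), 0.52)]
```

Call:
send_rows(deltas="0 0.001 0.03 0; 0 0.001 0.06 0; 0 0.001 0.07 0; 0 0.001 0.07 0; 0 0.001 0.07 0")

```text
t: 19.8
eef_pos: [0.4992, 0.3339, 0.0322]
tool_rot: [-0.0, 0.974, 0.226, 0.001]
contact_force: [-0.4, -0.0, 0.1]
gripper_width: 0.656
grasp_force: 0.0
```

Call:
send_rows(deltas="0 0 0 0; 0 0 0 0; 0 0 0 0; 0 0 0 0; 0 0 0 0", claw=0)

```text
t: 20.3
eef_pos: [0.4993, 0.3346, 0.033]
tool_rot: [-0.0, 0.974, 0.226, 0.001]
contact_force: [-0.3, -1.3, 6.3]
gripper_width: 0.413
grasp_force: 32.0
```

```bash
python3 m.py .524 .343 .034 12.6
```

```text
t 20.3 pos [0.4993 0.3346 0.033 ] phi 26.16 tilt -1.0 q [-0.41  0.66 -0.39  1.86  0.38  0.68 -2.13] F [-0.3 -1.3  6.3] g 0.412663480993068 32.03354984521866
[ 0.0258  0.0033 -0.001 ] spin 13.6
```

Call:
send_rows(deltas="0 0 -0.005 0; 0.013 0.0015 -0.005 7; 0.0258 0.003 -0.005 13.6; 0.0258 0.003 -0.005 13.6; 0.0258 0.003 -0.005 13.6")

```text
t: 20.8
eef_pos: [0.5223, 0.3424, 0.0364]
tool_rot: [0.0, 0.994, 0.111, -0.0]
contact_force: [1.2, 0.2, -0.7]
gripper_width: 0.413
grasp_force: 31.2
```

```bash
python3 m.py .5359 .346 .033 12.6
```

```text
t 20.8 pos [0.5223 0.3424 0.0364] phi 12.76 tilt -1.0 q [-0.44  0.68 -0.33  1.8   0.32  0.71 -2.29] F [ 1.2  0.2 -0.7] g 0.4129095263958357 31.156243085861206
[ 0.014  -0.0005  0.0034] spin 0.2
```

Call:
send_rows(deltas="0.004 -0.0005 0.002 0.1; 0.008 -0.0005 0.003 0.1; 0.011 -0.0005 0.003 0.1; 0.014 -0.0005 0.003 0.1; 0.016 -0.0005 0.003 0.1")

```text
t: 21.3
eef_pos: [0.5387, 0.3465, 0.0334]
tool_rot: [0.0, 0.994, 0.109, 0.0]
contact_force: [0.2, -0.4, -1.2]
gripper_width: 0.413
grasp_force: 31.2
```

Call:
send_rows(deltas="0.001 0 0.001 0; 0.002 0 0.001 0; 0.003 0 0.001 0; 0.003 0 0.001 0")

```text
t: 21.7
eef_pos: [0.5401, 0.3471, 0.033]
tool_rot: [0.0, 0.994, 0.109, -0.001]
contact_force: [-5.2, -2.3, 8.7]
gripper_width: 0.417
grasp_force: 32.2
```

```bash
python3 m.py .5359 .346 .033 12.6
```

```text
t 21.7 pos [0.5401 0.3471 0.033 ] phi 12.5 tilt -1.0 q [-0.43  0.7  -0.33  1.76  0.32  0.73 -2.28] F [-5.2 -2.3  8.7] g 0.41687944910834934 32.207083851099014
[-0.0044  0.0002  0.    ] spin -0.1
```

Call:
send_rows(deltas="0.001 0 -0.001 0; 0.002 0 -0.001 0; 0.003 0 -0.001 0; 0.004 0 -0.001 0; 0.004 0 -0.001 0")

```text
t: 22.2
eef_pos: [0.5403, 0.3472, 0.0331]
tool_rot: [0.002, 0.994, 0.109, -0.004]
contact_force: [-13.6, -6.2, 11.9]
gripper_width: 0.411
grasp_force: 32.8
```

```bash
python3 m.py .5359 .346 .033 12.6
```

```text
t 22.2 pos [0.5403 0.3472 0.0331] phi 12.56 tilt -1.0 q [-0.43  0.71 -0.33  1.75  0.31  0.74 -2.27] F [-13.6  -6.2  11.9] g 0.41054770608968855 32.75493487715721
[-0.0045  0.0002  0.0002] spin -0.0
```

Call:
send_rows(deltas="-0.002 0 -0.0005 0; -0.004 0 -0.001 0; -0.004 0 -0.001 0")

```text
t: 22.5
eef_pos: [0.5402, 0.347, 0.0341]
tool_rot: [0.0, 0.994, 0.109, -0.001]
contact_force: [-4.0, -0.6, 0.6]
gripper_width: 0.411
grasp_force: 31.3
```

Call:
send_rows(deltas="0 0 0 0; 0 0 0 0; 0 0 0 0; 0 0 -0.03 0; 0 0 -0.07 0", claw=0.65)

```text
t: 23.0
eef_pos: [0.5404, 0.3462, 0.1032]
tool_rot: [0.001, 0.994, 0.109, -0.002]
contact_force: [1.5, -0.2, 0.3]
gripper_width: 0.646
grasp_force: 0.0
```

```bash
python3 m.py .5335 .1775 .1 13
```

```text
t 23.0 pos [0.5404 0.3462 0.1032] phi 12.47 tilt -1.0 q [-0.41  0.61 -0.36  1.73  0.27  0.85 -2.24] F [ 1.5 -0.2  0.3] g 0.6464444876767612 0.0
[-0.0431  0.1632  0.0036] spin -0.5
```

Call:
send_rows(deltas="-0.0108 0.041 0 0; -0.0216 0.082 0 0; -0.0324 0.123 0.002 0; -0.0431 0.1632 0.0036 -0.4; -0.0431 0.1632 0.0036 -0.4")

```text
t: 23.5
eef_pos: [0.5349, 0.1704, 0.1003]
tool_rot: [0.003, 0.994, 0.108, -0.001]
contact_force: [0.7, -0.0, 0.4]
gripper_width: 0.648
grasp_force: 0.0
```

Call:
send_rows(deltas="0 0 0 0; 0 0 0 0")

```text
t: 23.7
eef_pos: [0.5348, 0.18, 0.1012]
tool_rot: [-0.001, 0.994, 0.113, 0.001]
contact_force: [0.1, 0.8, 0.2]
gripper_width: 0.648
grasp_force: 0.0
```

```bash
python3 m.py .5335 .1775 .032 13
```

```text
t 23.7 pos [0.5348 0.18   0.1012] phi 12.94 tilt -1.0 q [-0.15  0.51 -0.36  1.93  0.26  0.75 -2.01] F [0.1 0.8 0.2] g 0.6478509406895927 0.0
[-0.0019  0.0022  0.0692] spin -0.1
```

Call:
send_rows(deltas="-0.001 0.002 0.03 0; -0.001 0.002 0.06 0; -0.001 0.002 0.069 0; -0.001 0.002 0.069 0; -0.001 0.002 0.069 0")

```text
t: 24.2
eef_pos: [0.5344, 0.1776, 0.0326]
tool_rot: [-0.0, 0.994, 0.113, 0.001]
contact_force: [0.3, -0.1, 0.3]
gripper_width: 0.65
grasp_force: 0.0
```

Call:
send_rows(deltas="0 0 0 0; 0 0 0 0; 0 0 0 0; 0 0 0 0; 0 0 0 0", claw=0)

```text
t: 24.7
eef_pos: [0.5349, 0.177, 0.0333]
tool_rot: [-0.0, 0.994, 0.112, 0.001]
contact_force: [-0.2, 0.4, 6.4]
gripper_width: 0.416
grasp_force: 31.7
```

Call:
send_rows(deltas="0 0 -0.003 0; 0 0 -0.005 0; 0 0 -0.005 0")

```text
t: 25.0
eef_pos: [0.534, 0.1762, 0.0372]
tool_rot: [0.0, 0.994, 0.112, 0.0]
contact_force: [1.4, 0.6, -0.9]
gripper_width: 0.414
grasp_force: 30.9
```

```bash
python3 m.py .5708 .190 .033 12.6
```

```text
t 25.0 pos [0.534  0.1762 0.0372] phi 12.86 tilt -1.0 q [-0.18  0.6  -0.32  1.96  0.31  0.63 -2.05] F [ 1.4  0.6 -0.9] g 0.4140433569980245 30.882946997880936
[ 0.039  -0.0052  0.0042] spin 0.3
```

Call:
send_rows(deltas="0.012 -0.0052 0 0.3; 0.024 -0.0052 0.002 0.3; 0.03 -0.0052 0.0035 0.3; 0.034 -0.0052 0.0035 0.3; 0.037 -0.0052 0.0035 0.3")

```text
t: 25.5
eef_pos: [0.569, 0.19, 0.0333]
tool_rot: [0.0, 0.994, 0.11, -0.0]
contact_force: [-3.1, -0.9, 5.1]
gripper_width: 0.416
grasp_force: 31.5
```

Call:
send_rows(deltas="0.0015 0 0 0; 0.003 0 0 0; 0.0045 0 0 0; 0.006 0 0 0; 0.006 0 0 0")

```text
t: 26.0
eef_pos: [0.575, 0.1911, 0.0333]
tool_rot: [-0.0, 0.994, 0.109, 0.0]
contact_force: [-1.7, 0.5, 2.6]
gripper_width: 0.411
grasp_force: 31.4
```

```bash
python3 m.py .5708 .190 .033 12.6
```

```text
t 26.0 pos [0.575  0.1911 0.0333] phi 12.57 tilt -1.0 q [-0.19  0.66 -0.32  1.85  0.31  0.68 -2.04] F [-1.7  0.5  2.6] g 0.4114143405312602 31.41366809606552
[-0.0043  0.0002  0.0003] spin -0.0
```

Call:
send_rows(deltas="0.0015 0 0 0; 0.003 0 0 0; 0.0045 0 0 0; 0.006 0 0 0; 0.006 0 0 0")

```text
t: 26.5
eef_pos: [0.5754, 0.1912, 0.0331]
tool_rot: [0.002, 0.994, 0.11, -0.005]
contact_force: [-18.0, -4.9, 20.5]
gripper_width: 0.414
grasp_force: 33.6
```

```bash
python3 m.py .5708 .190 .033 12.6
```

```text
t 26.5 pos [0.5754 0.1912 0.0331] phi 12.59 tilt -0.9999 q [-0.19  0.66 -0.32  1.84  0.31  0.69 -2.03] F [-18.   -4.9  20.5] g 0.41446115936872346 33.55021208524704
[-0.0048  0.0001  0.0002] spin -0.0
```

At the rim. I'll release it and move away, then check the row.

Call:
send_rows(deltas="-0.002 0 -0.001 0; -0.005 0 -0.0015 0; -0.005 0 -0.0015 0")

```text
t: 26.8
eef_pos: [0.5753, 0.191, 0.0345]
tool_rot: [0.0, 0.994, 0.109, -0.0]
contact_force: [-3.1, -0.7, 0.3]
gripper_width: 0.412
grasp_force: 31.1
```

Call:
send_rows(deltas="0 0 0 0; 0 0 0 0; 0 0 0 0; 0 0 -0.03 0; 0 0 -0.07 0", claw=0.65)

```text
t: 27.3
eef_pos: [0.5744, 0.1906, 0.1037]
tool_rot: [0.0, 0.994, 0.11, -0.002]
contact_force: [0.6, -0.7, -0.1]
gripper_width: 0.652
grasp_force: 0.0
```

Call:
send_rows(deltas="-0.01 0.04 -0.03 0; -0.02 0.08 -0.06 0; -0.03 0.12 -0.08 0; -0.04 0.165 -0.1 0; -0.05 0.21 -0.1 0")

```text
t: 27.8
eef_pos: [0.5744, -0.0261, 0.2083]
tool_rot: [0.0, 0.994, 0.11, 0.003]
contact_force: [1.4, -0.0, -0.1]
gripper_width: 0.649
grasp_force: 0.0
```

Call:
send_rows(deltas="-0.01 0.04 0 0; -0.02 0.08 0 0; -0.03 0.12 0 0; -0.03 0.165 0 0; -0.03 0.165 0 0")

```text
t: 28.3
eef_pos: [0.5789, -0.2009, 0.2048]
tool_rot: [0.002, 0.995, 0.104, 0.0]
contact_force: [-0.6, 0.3, -1.4]
gripper_width: 0.653
grasp_force: 0.0
```

Run:
```python
from h import *
print(bot.get_obs()["eef_pos"])
t=bot.read_camera("top"); s=bot.read_camera("side"); L=[]
R=np.array([[np.cos(.2199),np.sin(.2199)],[-np.sin(.2199),np.cos(.2199)]])
for p in (t,s):
    C=cloud(p);X,Y,Z=C[...,0],C[...,1],C[...,2]
    dx,dy=X-.5155,Y-.2615; U=dx*R[0,0]+dy*R[0,1]; V=dx*R[1,0]+dy*R[1,1]
    for v0 in (.083,.003,-.077):
        k=(abs(V-v0)<.03)&(U>-.03)&(U<.11)&(Z>.027)&(Z<.042)&(p["depth"]>0); c,sz,a,n,_=rect(p,k,0,.1)
        print(v0,"UV",(R@(c/1000-[.5155,.2615])).round(4),sz,"yaw",a,n)
    k=(abs(U)<.11)&(abs(V)<.165)&(Z>.010)&(Z<.022)&(p["depth"]>0)
    for n,m in (("back",k&(U>.08)&(abs(V)<.14)),("front",k&(U<-.075)&(abs(V)<.14))):
        if m.sum()>8: print(n,m.sum(),np.polyfit(V[m],U[m],1).round(4))
    print([(np.round(r["xyz"],3),round(r["confidence"],2)) for r in bot.landmark_of(p,"link_a")][:5])
a=cv2.resize(t["img"][150:260,170:300],(520,440),interpolation=2); b=cv2.resize(t["img"],(640,400))[100:300,60:520]
cv2.imwrite("pics/r1.png",a[...,::-1]); cv2.imwrite("pics/r2.png",cv2.resize(s["img"],(800,500))[...,::-1])
```

```text
[ 0.5788872  -0.20089379  0.20477806]
0.083 UV [0.0415 0.0755] [89.5 37.6] yaw 11.7 228
0.003 UV [ 0.042  -0.0045] [90.7 37.1] yaw 12.4 228
-0.077 UV [ 0.0415 -0.0841] [90.3 36.3] yaw 12.7 213
back 97 [-0.0159  0.0889]
front 124 [ 0.0046 -0.0867]
[(array([0.537, 0.342, 0.001]), 0.78), (array([0.3  , 0.375, 0.001]), 0.6), (array([0.576, 0.191, 0.007]), 0.51)]
0.083 UV [0.0394 0.0794] [89.8 39.8] yaw 13.0 271
0.003 UV [0.0395 0.0002] [89.9 40.4] yaw 12.3 246
-0.077 UV [ 0.0404 -0.0797] [88.8 40.6] yaw 13.2 223
back 102 [-0.0094  0.0872]
front 105 [-0.0026 -0.0885]
[(array([0.538, 0.343, 0.005]), 0.89), (array([ 0.306,  0.376, -0.003]), 0.88), (array([ 0.562, -0.321,  0.14 ]), 0.72), (array([0.573, 0.191, 0.004]), 0.64)]
```

View pics/r1.png

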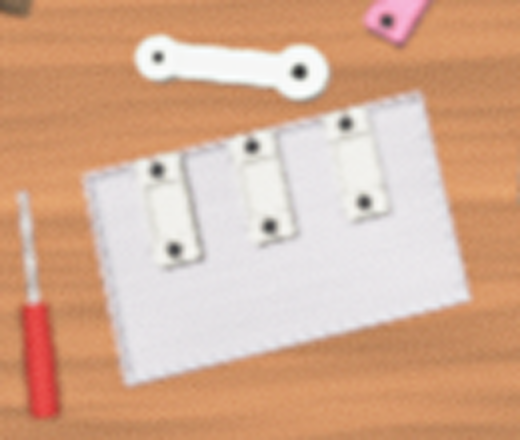

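View pics/r2.png

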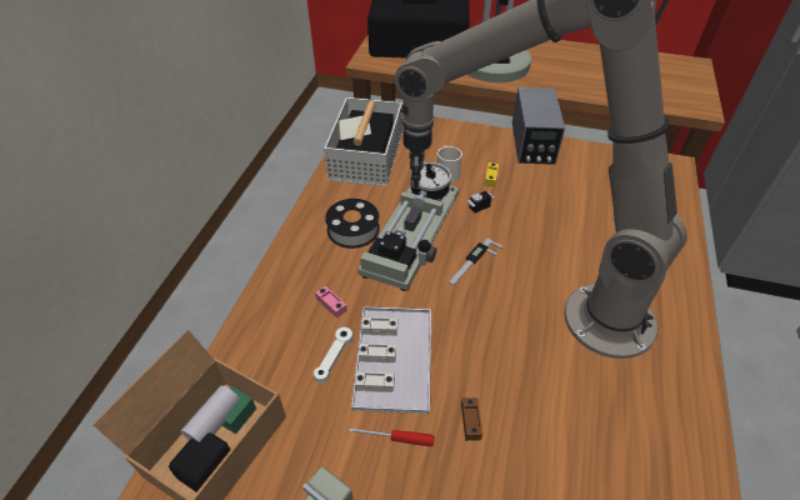

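The three links are against the back rim, parallel and 80 mm apart, at (165,210), (262,187) and (355,163) in the top view. The arm is clear, so I'm handing in.

```bash
python3 -c "
from station import bot
print(bot.hand_in())"
```

```text
the job is handed in; nothing more can be done
None
```

The job is handed in at about 28 s: the lever is at its far stop, the peak pointer is at zero, and the three links lie in a straight row 80 mm apart, square against the tray's back rim; nothing else on the bench was touched.

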